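# Drive the hinge pin out into a catch tray

### The job

Take the blue catch tray by its tab and set it on the worktop under the lower end of the slanted hinge pin. Then use the punch to drive the pin down out of the hinge, until you feel the punch's collar press firmly (about 10 N) against the hinge, so that the pin drops into the tray; touch the pin with nothing but the punch, do not ram the hinge (60 N is too much), and never let the pin reach the worktop. Finally stand the punch back in its grey stand, leaving the magazine, note pad and loupe where they are.

Things in the scene. Friction and masses are not known exactly. Their poses are not given: they have to be found in the camera images.
- bore_mouth (a point): Centre of the upper opening of the hinge bore, in a slanted knuckle of aluminium and blue layers (40 x 46 mm across) on a fixed fixture. Its z axis is the bore's axis, pointing up and out, 35 degrees from vertical, leaning back over the pedestal on the robot's side; its y axis is level. Bore straight, 13.5 mm wide, 50 mm long, with a 3 mm bevel at this opening.
- bore_exit (a point): Centre of the bore's lower opening, 98 mm above the worktop, 50 mm from bore_mouth along the bore, same axes. The pin comes out here, pointing down and away from the pedestal. Below it the worktop is free from 80 mm behind it (toward the pedestal) outward, with 90 mm of height under the carrying arm.
- drop_point (a point): Point on the worktop 7 mm beyond (away from the pedestal) the spot straight below bore_exit: the middle of the area where the falling pin comes to rest, and the best place for the middle of the tray. Its x axis points level away from the pedestal, z up.
- pin_center (a point): Middle of the brass pin (12 mm thick, 70 mm long, 70 g, bevelled ends); z is its long axis, up the bore at the start, when its upper end lies 6 mm inside bore_mouth and its lower end sticks out 26 mm. Once its upper end is past the middle of the bore it may slide out by itself; the punch driven home clears it for certain.
- pin: The brass pin, origin at its lower end. A spring plunger half-way along the bore presses it against the wall: it gives way at some 6 to 18 N (hidden, varies) and drags until past the plunger, whereas the punch's collar on the knuckle is a hard stop.
- fixture: The whole fixed hinge fixture: grey pedestal 118 mm high and 50 mm wide, 90 to 136 mm behind its origin, with a 90 mm wide foot; a short arm to the slanted knuckle. Origin on the worktop below bore_exit, x level away from the pedestal.
- punch_grip (a point): Where to hold the steel punch (140 g), on the axis of its round shank, 16 mm thick, 70 mm long. z points from the nose to the shank's end, which is 34 mm above this point. 36 mm below it the shank meets a black collar (26 mm wide, 10 mm thick); the collar's underside is 46 mm below, and the nose, 8 mm thick, ends 100 mm below this point.
- punch: The punch, its origin in the middle of the collar's underside, z along its axis toward the shank's end. At the start it stands upright in its stand, the nose in the stand's hole and the collar on the stand's top.
- punch_shoulder (a point): Centre of the collar's underside (same point as the punch's origin); the nose reaches 54 mm beyond it.
- stand_mouth (a point): Centre of the hole in the top of the grey fixed stand (64 x 64 x 62 mm high), 62 mm above the worktop; the hole is 18 mm wide with a 3 mm bevel, 58 mm deep.
- tray_grip (a point): Centre of the graspable part of the tray's grip tab: an upright plate 12 mm thick (along y), 36 mm long (along x) and 50 mm high from the worktop, at the +x end of the tray; this point is 36 mm above the tray's underside and 88 mm along x from the tray's middle.
- tray_in (a point): Middle of the inner floor of the loose blue catch tray (160 g): 140 mm (x) by 86 mm (y), walls 4 mm thick and 26 mm high; this point is 6 mm above its underside. x points to the tab. With the tab pointing away from the pedestal (x along drop_point's x) the tray fits under the hinge.
- tray: The tray, origin under its middle, on the underside.
- magazine: Bystander: white slotted strip magazine, a box 58 x 201 x 62 mm, on the right; origin under its middle.
- pad: Bystander: note pad 60 x 105 x 12 mm; origin under its middle.
- loupe: Bystander: small white block with a black round top, 52 x 30 x 16 mm; origin under its middle.
Things that resemble listed ones, but are neither listed nor needed, are in the scene too. Leave any brown look-alike of the part that bears stand_mouth alone.

How it is judged (in metres and radians):
On the way, in this order (a step that is already met when the one before it is completed fails the run):
1. the tray stands released on the worktop under the lower end of the pin (horizontal distance between tray_in and drop_point below 0.035 m and height (world z) of tray below 0.005 m and angle between tray's own z axis and vertical below 0.06 rad and contact force between the fingers and tray below 0.1 N), for 0.2 s.
2. the punch has been driven through the bore until its collar is pressed onto the hinge with over 4 N (distance between punch_shoulder and bore_mouth below 0.005 m and contact force between punch and fixture above 4 N and angle between the z axis of punch and the z axis of bore_mouth, either way round below 0.15 rad), for 0.15 s.
At the end, for the whole second after the job is handed in: The pin lies still inside the tray, which stands flat on the worktop; the punch stands in its stand, upright within 7 degrees, its collar within 10 mm of the stand's hole; all released (x of pin_center in the frame of tray_in between -0.066 and 0.066 m and y of pin_center in the frame of tray_in between -0.039 and 0.039 m and z of pin_center in the frame of tray_in below 0.035 m and linear speed of pin below 0.03 m/s and angle between tray's own z axis and vertical below 0.06 rad and height (world z) of tray below 0.005 m and distance between punch_shoulder and stand_mouth below 0.01 m and angle between punch's own z axis and vertical below 0.12 rad and linear speed of punch below 0.02 m/s); the robot touches nothing.
It fails at once if the pin touched by the fingers (contact force between the fingers and pin above 0.5 N).
It fails at once if the pin down on the worktop (height (world z) of pin_center below 0.0085 m).
It fails at once if the hinge rammed with the punch (over 60 N) (contact force between punch and fixture above 60 N).
It fails at once if a bystander (magazine, note pad or loupe) pushed more than 15 mm (distance of any of magazine, pad, loupe from where it was at the start of the episode above 0.015 m).
It also fails if it takes over 61 s, if anything falls off the work surface, if the arm or the gripper's body presses on something with over 40 N, if the wrist force passes 120 N, or if a joint passes its speed limit or range.

### The arm

A 6-joint arm with a two-finger parallel gripper is mounted at the origin on a cart in front of the work surface, level with it; the furniture and walls round the work are solid. World frame = base frame: x ahead of the robot, y to its left, z up, the work surface at z = 0. Lengths are in m, angles in degrees, forces in N, time in s.
With the tool pointing down it reaches from about 0.3 to 0.875 m from the base axis. Payload 4.2 kg.
Tool frame: the origin (TCP) lies between the finger pads; the fingertips stand manip.tip_reach ahead of it and the grasp point (between the pads) lies 5 mm behind it (manip.tip_reach is the distance from the TCP to the fingertips, in m); z points along the fingers, y is the direction in which the jaws open and shut (so a half turn about z gives the same grasp; the last joint's range is limited). The gripper opens to 85 mm and grips with 20 to 120 N. Pads are 22 mm wide; open, the fingers measure 114 mm over their backs; the gripper's body (76 mm by 85 mm) begins 54 mm behind the grasp point. The pads swing forward as they close: fully open they stand 13 mm farther back than shut.
Start: joints at [-65.661, 18.312, 89.639, -0, 72.044, -1.146], TCP at [0.247, -0.519, 0.245] pointing down, gripper open.
Joint ranges: [-177.97, 177.97], [-48.28, 115.42], [12.27, 149.76], [-77.06, 257.06], [2.81, 150.46], [-146.56, 146.56]. Speed limits (degrees/s): [147.25, 147.25, 180, 180, 180, 180].

### API

Orientations are given as a 3x3 rotation matrix whose columns are the frame's x, y, z axes.
In Python, from workcell import manip gives the robot as it stands. The module is installed in compiled form; this text tells all that it offers.
- The arm moves only by the tool move_arm, never from a script. Its arguments are lists of equal length, an entry for each row: "grip": the closure, from -1 (fully open) to 1 (shut), so that 0 is half open; "offset": the shift along the tool's x, y, z scaled (see below), a list of three; "angular": the turn, a rotation vector about the tool's x, y, z scaled (see below), a list of three. A call has 1 to 20 rows; each row shifts and turns the commanded pose from where the row before left it, along the tool's axes as they then stand; what a row does not reach is not made up. The controller multiplies each number of a shift by 250 mm and each number of a turn by 120 degrees. A row lasts 1/10 s, in which the tool goes at most 50 mm and 8.59 degrees, less where a joint would pass 70% of its speed; a pose out of reach is approached as far as the arm can. A call with a number of a shift or a turn outside -1 to 1 is refused whole. A call with a gripper value outside its range is refused whole. The fingers move at their own pace and stop on an object; the grip force is fixed at half the most. Time passes only in rows, so rows that do not move let the fingers close. It gives the time, the measured TCP pose, the force and the opening at its end, in the units of the state.
- manip.get_state(): the state, without advancing time (a new reading comes with each control period).
- manip.capture(name): name is "scene" or "top" or "wrist"; returns a dict with "pixels" (420x560x3 uint8, red, green, blue), "camera_matrix" (3x3 intrinsics, pixels), "R" (3x3) and "t" (3): a world point X has camera coordinates R X + t; the wrist camera has in their place "hand_eye" (4x4, takes a point from camera to tool coordinates, whose origin is the TCP and whose axes are the flange's). Camera axes: x right, y down, z forward; pixel columns grow to the right and rows downward; lengths in m; the calibration is good to about 2 mm. A picture is of the moment at which its call begins: read the wrist's pose just before it. There is no depth.
- manip.job_done(): hands the job in, once; it reports no verdict.
The state is a dict: "time": time; "joint_pos": joint angles; "dq": joint speeds; "tau": joint torques, N m; "ee_pos": TCP position; "tool_rot": TCP orientation; "ft_force": force on the tool from outside, world axes, zero at the start; "moment": the same for the moment, N m; "finger_gap": opening from 0.0 (shut) to 1.0 (fully open).
Only numpy, scipy, OpenCV 4.12 (cv2) and the standard library are available. Lean on these libraries where they do the work, as an engineer would, in place of code of your own. Each camera call takes 0.05 s, during which the arm holds its last target. There are 200 camera calls.

## Working session

There is one attempt and no reset: what is moved stays moved. The work goes in short steps, Python scripts to look and compute and a tool call to move; the robot and the scene stay as the last step left them, time stands still between calls to the robot, and variables do not carry over. Pictures are saved under pics/ and viewed, about 8 in all and at most 12, crops included, and the job is handed in when it is done.

Besides the shell and the picture viewer there is one more tool, called after "Request:" as name(argument=value, ...) on one line, values as JSON. move_arm: Moves the arm, as the interface text tells. Shifts and turns lie within -1 to 1; 1 stands for 250 mm of shift or 120 degrees of turn. Its arguments: {"type":"object","properties":{"grip":{"type":"array"},"offset":{"type":"array"},"angular":{"type":"array"}},"required":["grip","offset","angular"]}

```bash
mkdir -p pics; cat > h.py <<'E'
import numpy as np, cv2
from workcell import manip
def cap(n,save=None):
    s=manip.get_state(); c=manip.capture(n)
    if save: cv2.imwrite('pics/'+save,c['pixels'][:,:,::-1])
    K=np.array(c['camera_matrix'])
    if n=='wrist':
        H=np.array(c['hand_eye']);Rt=np.array(s['tool_rot']);p=np.array(s['ee_pos'])
        Rwc=Rt@H[:3,:3];o=Rt@H[:3,3]+p
        R=Rwc.T;t=-R@o
    else: R=np.array(c['R']);t=np.array(c['t'])
    return dict(img=c['pixels'],K=K,R=R,t=t,o=-R.T@t)
def ray(c,u,v):
    d=c['R'].T@np.linalg.inv(c['K'])@np.array([u,v,1.]);return c['o'],d/np.linalg.norm(d)
def onz(c,u,v,z):
    o,d=ray(c,u,v);return o+d*(z-o[2])/d[2]
def proj(c,X):
    q=c['K']@(c['R']@np.array(X)+c['t']);return q[:2]/q[2]
def tri(L):
    A=np.zeros((3,3));b=np.zeros(3);
    for c,u,v in L:
        o,d=ray(c,u,v);P=np.eye(3)-np.outer(d,d);A+=P;b+=P@o
    X=np.linalg.solve(A,b);return X,[proj(c,X)-[u,v] for c,u,v in L]
E
python3 - <<'E'
from h import *
print(manip.tip_reach, manip.get_state())
for n in('scene','top','wrist'):
    c=cap(n,n+'0.png');print(n,c['o'],c['K'][0,0],c['R'])
E
```

```text
0.014 {'time': 0.0, 'joint_pos': array([-6.56628712e+01,  1.83511148e+01,  8.97076070e+01, -1.49298120e-03,
        7.20433615e+01, -1.14506833e+00]), 'dq': array([-0.00112971,  0.14774151, -0.08161199, -0.01304693,  0.0362421 ,
       -0.13869157]), 'tau': array([ 2.16188950e-03, -4.15507007e+01, -2.34159994e+01,  3.25504170e-04,
        8.20504938e-03,  2.02812964e-05]), 'ee_pos': array([ 0.24719506, -0.51864458,  0.24447937]), 'tool_rot': array([[ 9.02715547e-01,  4.30237224e-01, -7.56827993e-04],
       [ 4.30237890e-01, -9.02714105e-01,  1.61314605e-03],
       [ 1.08361766e-05, -1.78182810e-03, -9.99998412e-01]]), 'ft_force': array([-0.23595844, -0.05009125,  0.37543494]), 'moment': array([0.02254225, 0.05820242, 0.02018492]), 'finger_gap': 1.0000084346445925}
scene [-0.63627213  0.98710612  1.21636728] 526.0641967521377 [[-0.63999145 -0.7683199   0.00977113]
 [-0.45414853  0.36797569 -0.81138339]
 [ 0.61980647 -0.52371598 -0.58443264]]
top [0.03657704 0.07921219 1.40743948] 504.58562858762417 [[-0.12195524 -0.99253493  0.001157  ]
 [-0.92759639  0.1135612  -0.3559056 ]
 [ 0.35311734 -0.04447778 -0.9345212 ]]
wrist [ 0.31662909 -0.48500752  0.37320193] 332.0008725892414 [[ 0.43089563 -0.9024     -0.00178683]
 [-0.85988226 -0.41119245  0.30252814]
 [-0.27373612 -0.12882158 -0.95313878]]
```

View pics/scene0.png

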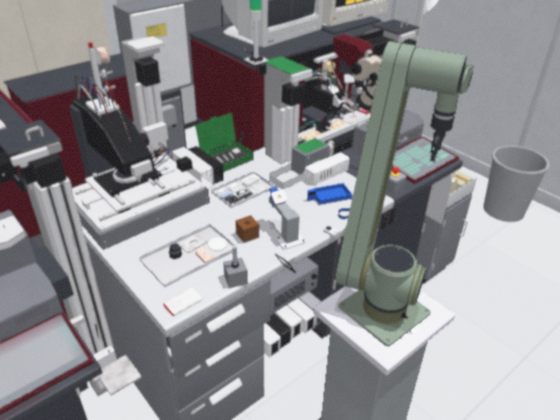

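View pics/top0.png

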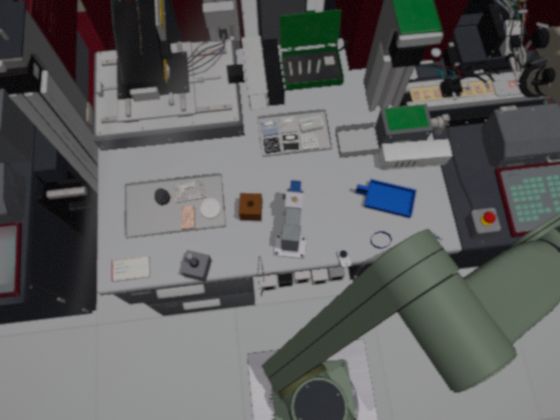

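Candidates: the tray is the blue box in top view at (390,198), with its tab at (362,188); the blue spot at (296,186) is the knuckle. For the stand there is the grey block at (195,265) with the punch in it, and the brown look-alike at (250,206), which I leave alone. The pedestal is at (290,240). I'll check these in a close crop.

```bash
python3 - <<'E'
from h import *
a=cv2.imread('pics/top0.png')[165:295,170:430]
b=cv2.imread('pics/scene0.png')[170:300,200:400]
cv2.imwrite('pics/crop1.png',np.vstack([cv2.resize(a,(690,345),interpolation=cv2.INTER_CUBIC)]))
cv2.imwrite('pics/crop2.png',cv2.resize(b,(800,520),interpolation=cv2.INTER_CUBIC))
c=cap('top');h=cv2.cvtColor(c['img'],cv2.COLOR_RGB2HSV)
m=cv2.inRange(h,(105,120,60),(130,255,255));n,l,s,ce=cv2.connectedComponentsWithStats(m)
for i in range(1,n):
  if s[i,4]>40: print(s[i],ce[i],onz(c,*ce[i],0.026))
for nm,u,v,z in(('stand',195,265,.062),('punch',191,259,.1),('ped',290,245,.118),('brown',250,200,.06),('pad',130,268,.01)): print(nm,onz(c,u,v,z))
E
```

```text
[290 181  10  10  81] [294.88888889 185.91358025] [ 0.60561865 -0.034569    0.026     ]
[ 356  180   60   37 1391] [388.44284687 197.50179727] [ 0.5355757  -0.30284966  0.026     ]
stand [0.39241964 0.26927907 0.062     ]
punch [0.39996143 0.27345483 0.1       ]
ped [0.40113053 0.00823307 0.118     ]
brown [0.56390743 0.10154458 0.06      ]
pad [0.41984094 0.4592466  0.01      ]
```

View pics/crop1.png

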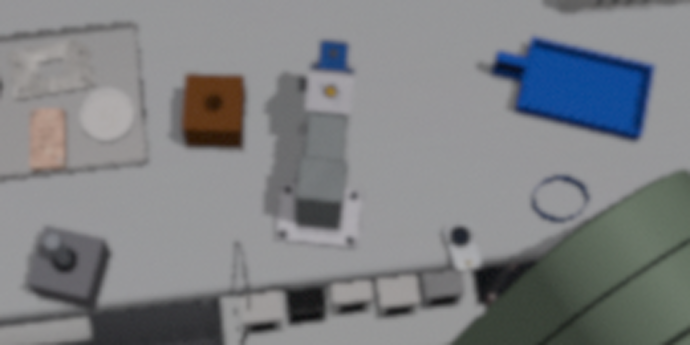

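View pics/crop2.png

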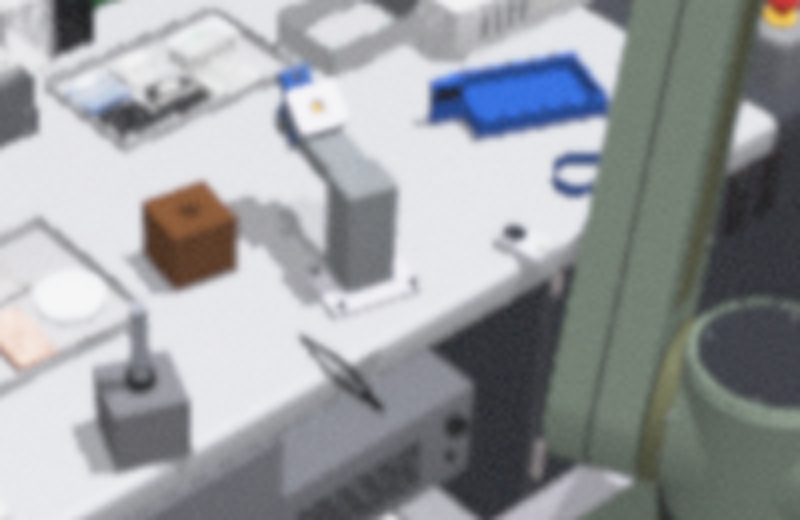

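The brass pin end sits in the white/blue knuckle at top px (294,199) and scene px (279,197). The tray's tab is on its left, at top px (362,188). The punch stands in the grey block. Next I compute poses from both views.

```bash
python3 - <<'E'
from h import *
T=cap('top');S=cap('scene')
m=tri([(T,294.3,199.3),(S,279.3,196.8)]);print('mouth',m, onz(T,294.3,199.3,.135),onz(S,279.3,196.8,.135))
h=cv2.cvtColor(T['img'],cv2.COLOR_RGB2HSV)
k=cv2.inRange(h,(105,120,60),(130,255,255));k[:,:340]=0
k=cv2.morphologyEx(k,cv2.MORPH_OPEN,np.ones((9,9)))
p=cv2.findNonZero(k)[:,0,:]
w=np.array([onz(T,u,v,.026)[:2] for u,v in p],np.float32)
r=cv2.minAreaRect(w);print('tray',r,cv2.boxPoints(r))
print('tab',onz(T,170+510/2.654,165+62/2.654,.05))
print('foot L,R',onz(T,170+275/2.654,165+236/2.654,.005),onz(T,170+357/2.654,165+245/2.654,.005))
cr=lambda u,v:(170+u/2.654,165+v/2.654)
print('ped edge', [onz(T,*cr(*q),.118) for q in((297,204),(343,203),(303,157),(347,157))])
print('punch top', tri([(T,*cr(50,241)),(S,200+137/4,170+307/4)]))
print('collar', onz(T,*cr(64,258),.067),onz(S,200+139/4,170+380/4,.067))
print('stand corners',[onz(T,*cr(*q),.062) for q in((46,228),(107,240),(97,290),(30,276))])
E
```

```text
mouth (array([ 0.52351674, -0.0193413 ,  0.13047897]), [array([0.06794919, 0.06984814]), array([-0.0702456 , -0.02323772])]) [ 0.52201599 -0.01883658  0.135     ] [ 0.51842136 -0.01525276  0.135     ]
tray ((0.5353212952613831, -0.30378392338752747), (0.14389412105083466, 0.08906535804271698), 68.42288970947266) [[ 0.46745056 -0.35431215]
 [ 0.55027455 -0.38706622]
 [ 0.60319203 -0.2532557 ]
 [ 0.52036804 -0.22050163]]
tab [ 0.56429794 -0.22591616  0.05      ]
foot L,R [0.41251819 0.05196908 0.005     ] [ 0.39187588 -0.03445035  0.005     ]
ped edge [array([0.41230432, 0.0284579 , 0.118     ]), array([ 0.40773711, -0.0173693 ,  0.118     ]), array([0.46070182, 0.01634241, 0.118     ]), array([ 0.45527882, -0.02793347,  0.118     ])]
punch top (array([0.39802429, 0.27244176, 0.13819266]), [array([0.15928364, 0.16252759]), array([-0.17605294, -0.06620301])])
collar [0.39913735 0.27048246 0.067     ] [0.39279256 0.27661255 0.067     ]
stand corners [array([0.43461015, 0.28776532, 0.062     ]), array([0.41413183, 0.22592325, 0.062     ]), array([0.36299002, 0.23985313, 0.062     ]), array([0.38586111, 0.30688366, 0.062     ])]
```

Request:
move_arm(grip=[-1,-1,-1,-1,-1,-1,-1,-1,-1,-1,-1,-1,-1,-1,-1,-1,-1], offset=[[0.167,-0.052,0],[0.167,-0.052,0],[0.167,-0.052,0],[0.167,-0.052,0],[0.167,-0.052,0],[0.167,-0.052,0],[0.167,-0.052,0],[0.167,-0.052,0],[0.167,-0.052,0],[0.167,-0.052,0],[0,0,0],[0,0,0],[0,0,0],[0,0,0],[0,0,0],[0,0,0],[0,0,0]], angular=[[0,0,0],[0,0,0],[0,0,0],[0,0,0],[0,0,0],[0,0,0],[0,0,0],[0,0,0],[0,0,0],[0,0,0],[0,0,-0.06],[0,0,-0.06],[0,0,-0.06],[0,0,-0.06],[0,0,-0.06],[0,0,-0.06],[0,0,0]])

```text
time: 2.0
ee_pos: [0.5683, -0.222, 0.2452]
tool_rot: [[0.364, 0.931, -0.0], [0.931, -0.364, 0.0], [-0.0, -0.0, -1.0]]
ft_force: [0.1, 0.0, -0.2]
finger_gap: 0.999
```

```bash
python3 - <<'E'
from h import *
c=cap('wrist','w1.png')
h=cv2.cvtColor(c['img'],cv2.COLOR_RGB2HSV)
k=cv2.inRange(h,(105,120,40),(130,255,255))
n,l,s,ce=cv2.connectedComponentsWithStats(k)
for i in range(1,n):
  if s[i,4]>200: print(s[i],ce[i])
s=manip.get_state();print(s['ee_pos'],s['tool_rot'],s['joint_pos'])
print('pred tab',proj(c,[.5677,-.222,.05]))
E
```

```text
[ 243  166   77  145 8664] [281.17174515 249.56094183]
[149 238  37  36 225] [160.54222222 261.36888889]
[ 0.56829217 -0.22204785  0.24521511] [[ 3.65799657e-01  9.30693595e-01 -2.09106714e-04]
 [ 9.30693614e-01 -3.65799666e-01 -5.44588903e-06]
 [-8.15596202e-05 -1.92622179e-04 -9.99999978e-01]] [-2.24195685e+01  2.15078409e+01  8.48141967e+01 -5.06152477e-03
  7.36889188e+01 -9.61342692e-01]
pred tab [280.42122261 188.68553532]
```

View pics/w1.png

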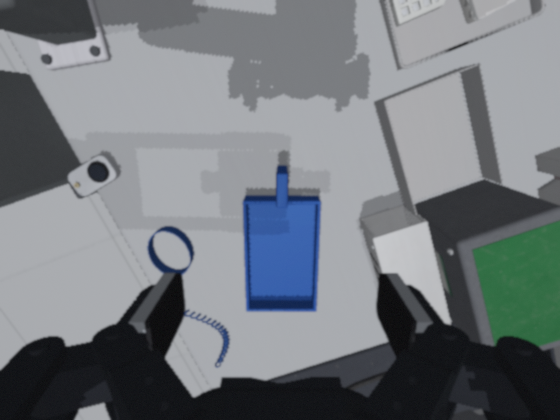

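The wrist view confirms it: the tray is straight below, with its tab at (282,185), nearly aligned with the tool. The loupe is at (95,175), the white magazine at (405,270) and the fixture foot at top left. I descend and grasp.

Request:
move_arm(grip=[-1,-1,-1,-1,-1,-1,1,1,1,1,1,1,1,1], offset=[[0.008,0.006,0.17],[0,0,0.17],[0,0,0.17],[0,0,0.17],[0,0,0.17],[0,0,0],[0,0,0],[0,0,0],[0,0,0],[0,0,0],[0,0,0],[0,0,0],[0,0,0],[0,0,-0.1]], angular=[[0,0,0],[0,0,0],[0,0,0],[0,0,0],[0,0,0],[0,0,0],[0,0,0],[0,0,0],[0,0,0],[0,0,0],[0,0,0],[0,0,0],[0,0,0],[0,0,0]])

```text
time: 3.45
ee_pos: [0.5682, -0.2198, 0.0554]
tool_rot: [[0.364, 0.931, -0.006], [0.932, -0.364, 0.003], [0.0, -0.007, -1.0]]
ft_force: [0.2, -0.6, -2.3]
finger_gap: 0.132
```

Request:
move_arm(grip=[1,1,1,1,1,1,1,1,1,1,1,1], offset=[[0.046,0.119,0],[0,0,0],[0,0,0],[0,0,0],[0,0,0],[0,0,0],[0,0,0],[0,0,0],[0,0,0],[0,0,0],[0,0,0],[0,0,0]], angular=[[0,0,0],[0,0,0.0682],[0,0,0.0682],[0,0,0.0682],[0,0,0.0682],[0,0,0.0682],[0,0,0.0682],[0,0,0.0682],[0,0,0.0682],[0,0,0.0682],[0,0,0.0682],[0,0,0]])

```text
time: 4.65
ee_pos: [0.6022, -0.2207, 0.0575]
tool_rot: [[0.974, -0.227, -0.0], [-0.227, -0.974, 0.0], [-0.0, 0.0, -1.0]]
ft_force: [0.4, 0.3, -2.0]
finger_gap: 0.131
```

```bash
python3 - <<'E'
from h import *
T=cap('top','t2.png');c=cap('wrist','w2.png')
s=manip.get_state();print(s['ee_pos'],s['joint_pos'],s['ft_force'])
a=T['img'][110:310,250:430,::-1];cv2.imwrite('pics/v2.png',np.hstack([cv2.resize(a,(432,480)),cv2.resize(c['img'][:,60:480,::-1],(366,480))[:, :366]]))
E
```

```text
[ 0.60222899 -0.22082776  0.05759488] [-2.11599044e+01  3.33236965e+01  9.40049929e+01 -1.20682913e-02
  5.26870967e+01  8.18281469e+01] [ 0.27131628  0.33483096 -1.15930967]
```

View pics/v2.png

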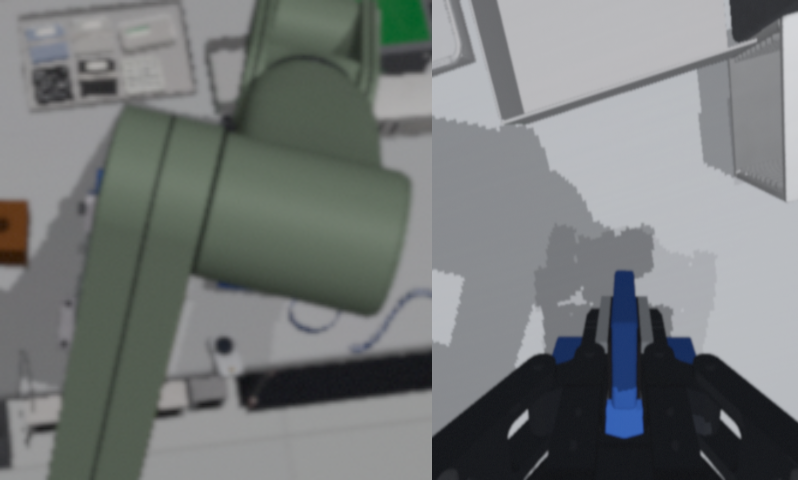

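The tray is held squarely by its tab in the wrist view (tab at column 625). I slide it under the hinge and lower it.

Request:
move_arm(grip=[1,1,1,1,1,1,1,1,1], offset=[[-0.0046,-0.1434,0],[-0.0046,-0.1434,0],[-0.0046,-0.1434,0],[-0.0046,-0.1434,0],[-0.0046,-0.1434,0],[0,0,0.04],[0,0,0.04],[0,0,0.012],[0,0,0]], angular=[[0,0,0],[0,0,0],[0,0,0],[0,0,0],[0,0,0],[0,0,0],[0,0,0],[0,0,0],[0,0,0]])

```text
time: 5.65
ee_pos: [0.637, -0.0461, 0.0344]
tool_rot: [[0.974, -0.228, -0.001], [-0.228, -0.974, -0.0], [-0.001, 0.0, -1.0]]
ft_force: [-0.4, -0.7, -2.3]
finger_gap: 0.129
```

Request:
move_arm(grip=[1,1,-1,-1,-1,-1,-1,-1,-1,-1,-1,-1,-1,-1,-1,-1,-1,-1,-1,-1], offset=[[0,0,0.006],[0,0,0],[0,0,0],[0,0,0],[0,0,0],[0,0,0],[0,0,0],[0,0,0],[0,0,-0.168],[0,0,-0.168],[0,0,-0.168],[0,0,-0.168],[0,0,-0.168],[0,0,-0.168],[0,0,-0.168],[0,0,-0.168],[-0.165,0,0],[-0.165,0,0],[-0.165,0,0],[0,0,0]], angular=[[0,0,0],[0,0,0],[0,0,0],[0,0,0],[0,0,0],[0,0,0],[0,0,0],[0,0,0],[0,0,0],[0,0,0],[0,0,0],[0,0,0],[0,0,0],[0,0,0],[0,0,0],[0,0,0],[0,0,0],[0,0,0],[0,0,0],[0,0,0]])

```text
time: 7.65
ee_pos: [0.5124, -0.0158, 0.3702]
tool_rot: [[0.974, -0.227, -0.002], [-0.227, -0.974, 0.0], [-0.002, -0.0, -1.0]]
ft_force: [0.4, -0.2, 0.3]
finger_gap: 0.997
```

```bash
python3 - <<'E'
from h import *
c=cap('wrist','w3.png')
s=manip.get_state();print(s['ee_pos'],s['joint_pos'],c['o'])
print('pred',proj(c,[.517,-.0167,.139]),proj(c,[.552,-.0249,.006]))
E
```

```text
[ 0.51505369 -0.01635444  0.3702585 ] [-3.09415469e+00  9.72173691e+00  8.35617960e+01 -5.57731978e-03
  8.66448711e+01  1.00014570e+02] [ 0.58741454 -0.03291643  0.49873594]
pred [280.4343442  175.42117513] [280.46869271 132.70440268]
```

View pics/w3.png

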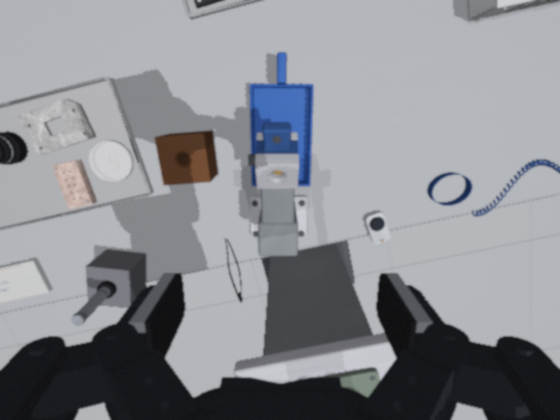

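The tray lies under the knuckle with its middle near row 135, where it was expected. The bore mouth shows at (277.5,174), about 3 px left of the estimate. The stand and punch are at lower left: collar (106,290), shank end (80,320). I refine the punch and mouth positions from this view.

```bash
python3 - <<'E'
from h import *
c=cap('wrist');T=cap('top');S=cap('scene');I=c['img'].astype(int)
print(manip.get_state()['ee_pos'])
h=cv2.cvtColor(c['img'],cv2.COLOR_RGB2HSV)
b=cv2.inRange(h[150:200,255:300],(10,70,80),(30,255,255));ys,xs=np.nonzero(b);print('brass',len(xs),xs.mean()+255,ys.mean()+150)
u,v=xs.mean()+255,ys.mean()+150
print('pin top on z.134',onz(c,u,v,.134))
print('white top edge corners z', [onz(c,*q,.139) for q in((256,170),(299,170))])
print('ped',[onz(c,*q,.118) for q in((263,225),(297,223),(259,252),(298,252))])
print('collar',onz(c,106,290,.07),'top',onz(c,81,319,.142))
print('stand',np.mean([onz(c,*q,.062) for q in((95,251),(146,255),(135,306),(88,298))],0))
cr=lambda u,v:(170+u/2.654,165+v/2.654)
print(tri([(T,*cr(50,241)),(S,200+137/4,170+307/4),(c,81,319)]))
print(tri([(T,294.3,199.3),(S,279.3,196.8),(c,u,v)]))
cv2.imwrite('pics/v3.png',np.hstack([cv2.resize(c['img'][140:260,240:320,::-1],(400,600),interpolation=cv2.INTER_CUBIC),cv2.resize(c['img'][240:340,65:165,::-1],(400,600),interpolation=cv2.INTER_CUBIC)]))
E
```

```text
[ 0.51793427 -0.01695816  0.36938548]
brass 22 277.6363636363636 175.27272727272728
pin top on z.134 [ 0.52022175 -0.01410517  0.134     ]
white top edge corners z [array([0.53220495, 0.00733614, 0.139     ]), array([ 0.52157888, -0.03845054,  0.139     ])]
ped [array([0.46146211, 0.01812725, 0.118     ]), array([ 0.45462433, -0.02276518,  0.118     ]), array([0.42779886, 0.03165502, 0.118     ]), array([ 0.41677565, -0.01586241,  0.118     ])]
collar [0.39921971 0.27284503 0.07      ] top [0.39959602 0.26771354 0.142     ]
stand [0.4109459  0.25672232 0.062     ]
(array([0.39783785, 0.27206717, 0.13790133]), [array([0.32733477, 0.24386619]), array([-0.04080911, -0.01456619]), array([-0.79361895, -0.14249946])])
(array([ 0.52074544, -0.01650532,  0.13445294]), [array([-0.7979672 ,  0.60546799]), array([-0.15624818, -0.29517091]), array([ 1.99160589, -0.8556188 ])])
```

View pics/v3.png

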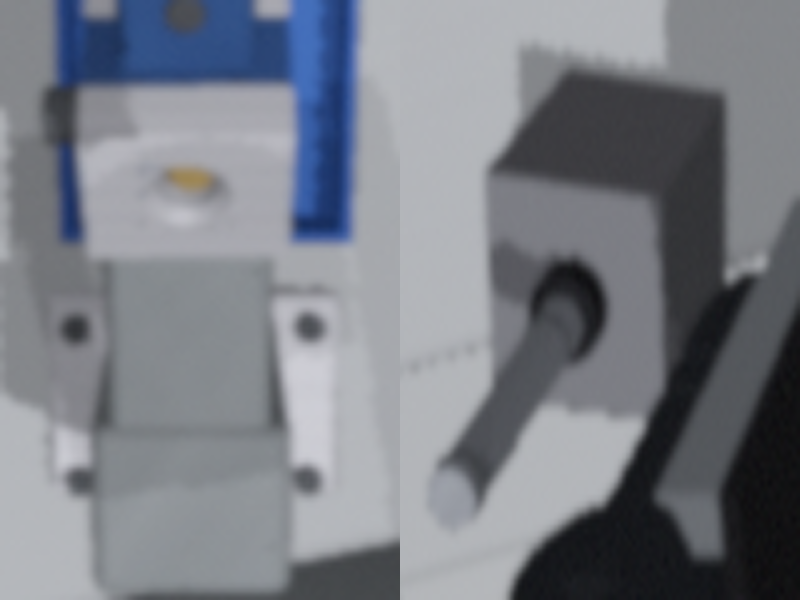

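Request:
move_arm(grip=[-1,-1,-1,-1,-1,-1,-1,-1,-1,-1,-1,-1,-1,-1,-1,-1,-1,-1,-1,-1], offset=[[-0.1046,-0.1448,0],[-0.1046,-0.1448,0],[-0.1046,-0.1448,0],[-0.1046,-0.1448,0],[-0.1046,-0.1448,0],[-0.1046,-0.1448,0],[-0.1046,-0.1448,0],[0,0,0],[0,0,0],[0,0,0],[0,0,0],[0,0,0],[0,0,0],[0,0,0],[0,0,0],[0,0,0.08],[0,0,0.08],[0,0,0.08],[0,0,0.08],[0,0,0]], angular=[[0,0,0],[0,0,0],[0,0,0],[0,0,0],[0,0,0],[0,0,0],[0,0,0],[0,0,-0.0682],[0,0,-0.0682],[0,0,-0.0682],[0,0,-0.0682],[0,0,-0.0682],[0,0,-0.0682],[0,0,-0.0682],[0,0,-0.0682],[0,0,-0.0682],[0,0,-0.0682],[0,0,-0.0682],[0,0,0],[0,0,0]])

```text
time: 9.85
ee_pos: [0.3964, 0.2712, 0.2863]
tool_rot: [[0.228, 0.974, -0.005], [0.974, -0.228, -0.004], [-0.005, -0.004, -1.0]]
ft_force: [-0.2, 0.2, -0.4]
finger_gap: 0.999
```

```bash
python3 - <<'E'
from h import *
manip.capture('top')
c=cap('wrist','w4.png')
s=manip.get_state();print(s['ee_pos'],s['tool_rot'],s['joint_pos'])
print('pred top',proj(c,[.3975,.2715,.142]),'collar',proj(c,[.3975,.2715,.072]))
for z in(.142,.072):print('tool axis',proj(c,[s['ee_pos'][0],s['ee_pos'][1],z]))
cv2.imwrite('pics/v4.png',cv2.resize(c['img'][100:320,180:380,::-1],(545,600),interpolation=cv2.INTER_CUBIC))
E
```

```text
[0.3974284  0.27201954 0.28926477] [[ 2.27588487e-01  9.73757363e-01 -2.79501168e-04]
 [ 9.73757323e-01 -2.27588576e-01 -3.41320884e-04]
 [-3.95974997e-04 -1.94485606e-04 -9.99999903e-01]] [ 3.30262382e+01  8.29262689e+00  9.67187581e+01 -7.93827536e-03
  7.50127004e+01  4.61834333e+01]
pred top [282.00573227 201.73415814] collar [281.81345733 183.63010394]
tool axis [281.78813915 201.18535248]
tool axis [281.63701975 183.17764489]
```

View pics/v4.png

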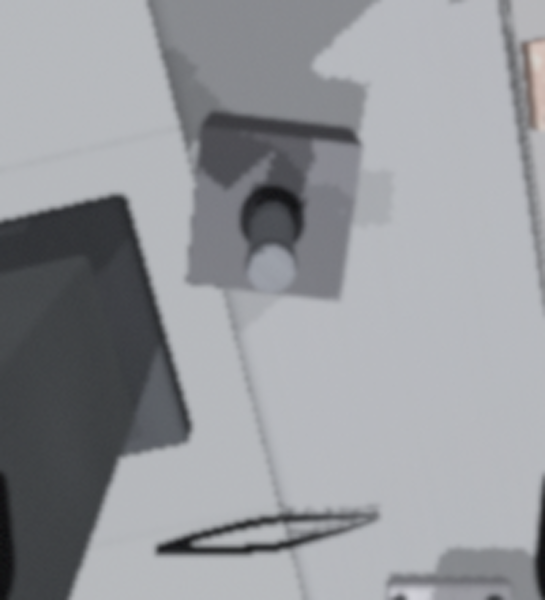

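The shank end is at (280,198) against the tool axis at (282,201), so the punch is centred to about 3 mm. I descend and grip.

Request:
move_arm(grip=[-1,-1,-1,-1,-1,1,1,1,1,1,1,1,1], offset=[[0.006,-0.006,0.186],[0,0,0.186],[0,0,0.186],[0,0,0.186],[0,0,0],[0,0,0],[0,0,0],[0,0,0],[0,0,0],[0,0,0],[0,0,0],[0,0,0],[0,0,0]], angular=[[0,0,0],[0,0,0],[0,0,0],[0,0,0],[0,0,0],[0,0,0],[0,0,0],[0,0,0],[0,0,0],[0,0,0],[0,0,0],[0,0,0],[0,0,0]])

```text
time: 11.25
ee_pos: [0.396, 0.2738, 0.1047]
tool_rot: [[0.227, 0.974, 0.002], [0.974, -0.227, 0.001], [0.002, 0.002, -1.0]]
ft_force: [-0.5, -0.3, 6.8]
finger_gap: 0.171
```

Request:
move_arm(grip=[1,1,1,1,1,1,1,1,1,1,1,1,1,1,1,1,1,1], offset=[[0,0,-0.1],[0,0,-0.175],[0,0,-0.175],[0,0,-0.175],[0,0,-0.175],[-0.1453,0.0593,0],[-0.1453,0.0593,0],[-0.1453,0.0593,0],[-0.1453,0.0593,0],[-0.1453,0.0593,0],[-0.1453,0.0593,0],[-0.1453,0.0593,0],[0,0,0],[0,0,0],[0,0,0],[0,0,0],[0,0,0],[0,0,0]], angular=[[0,0,0],[0,0,0],[0,0,0],[0,0,0],[0,0,0],[0,0,0],[0,0,0],[0,0,0],[0,0,0],[0,0,0],[0,0,0],[0,0,0],[-0.0583,0,0],[-0.0583,0,0],[-0.0583,0,0],[-0.0583,0,0],[-0.0584,0,0],[0,0,0]])

```text
time: 13.05
ee_pos: [0.4342, 0.0022, 0.3003]
tool_rot: [[0.226, 0.801, 0.554], [0.974, -0.184, -0.13], [-0.002, 0.569, -0.822]]
ft_force: [0.1, -0.2, -1.7]
finger_gap: 0.17
```

```bash
python3 - <<'E'
from h import *
manip.capture('top');manip.capture('top')
s=manip.get_state();R=np.array(s['tool_rot']);p=np.array(s['ee_pos']);print(p,R,s['joint_pos'],s['ft_force'])
fx=np.array([.9736,-.2284,0]);bz=np.array([0,0,.8192])-.5736*fx
M=np.array([.5174,-.0157,.1394])
print('axis err deg (tool)',np.degrees(np.cross(R.T@R[:,2],R.T@-bz)))
print('shift units',R.T@(M+.13*bz-p)/.25)
E
```

```text
[0.43838739 0.00235587 0.30361272] [[ 2.26612177e-01  7.98722110e-01  5.57395651e-01]
 [ 9.73985062e-01 -1.85750319e-01 -1.29807235e-01]
 [-1.43488304e-04  5.72310938e-01 -8.20036688e-01]] [  6.42859764 -10.75971159 121.09546727 -18.21923335  37.74715821
  30.79951051] [ 0.30471363  0.72178885 -0.8748217 ]
axis err deg (tool) [-8.88081888e-02 -5.33609133e-02  1.77170098e-17]
shift units [ 0.00185482 -0.11087693  0.20415004]
```

Request:
move_arm(grip=[1,1,1,1,1], offset=[[0.002,-0.111,0],[0,0,0.102],[0,0,0.102],[0,0,0],[0,0,0]], angular=[[0,0,0],[0,0,0],[0,0,0],[0,0,0],[0,0,0]])

```text
time: 13.65
ee_pos: [0.4465, 0.0008, 0.2461]
tool_rot: [[0.228, 0.798, 0.558], [0.974, -0.187, -0.131], [-0.0, 0.573, -0.82]]
ft_force: [0.5, 0.8, -1.0]
finger_gap: 0.167
```

```bash
python3 - <<'E'
from h import *
c=cap('wrist','w5.png')
s=manip.get_state();R=np.array(s['tool_rot']);p=np.array(s['ee_pos']);print(p)
for d in(.0327,.0427,.0967,.13):print(d,proj(c,p+R[:,2]*d))
cv2.imwrite('pics/v5.png',cv2.resize(c['img'][60:360,140:420,::-1],(560,600),interpolation=cv2.INTER_CUBIC))
E
```

```text
[0.44638775 0.00100089 0.24669309]
0.0327 [281.79230356 259.8678156 ]
0.0427 [281.74085927 252.05848656]
0.0967 [281.53421978 220.69026429]
0.13 [281.44608041 207.31056072]
```

View pics/v5.png

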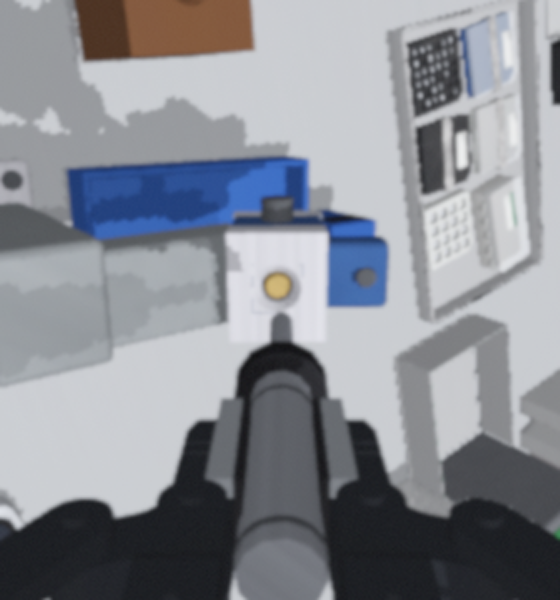

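The wrist view shows the nose tip at about (281,219) and the bore mouth with the brass pin at (278.5,203). The corrected axis should meet the mouth at (281,206), so I shift about 2 mm toward -y and 1.5 mm toward +x, then start down.

Request:
move_arm(grip=[1,1,1,1,1,1,1], offset=[[0.006,-0.008,0],[0,0,0.06],[0,0,0.06],[0,0,0.02],[0,0,0.02],[0,0,0.02],[0,0,0]], angular=[[0,0,0],[0,0,0],[0,0,0],[0,0,0],[0,0,0],[0,0,0],[0,0,0]])

```text
time: 14.4
ee_pos: [0.4693, -0.0028, 0.2082]
tool_rot: [[0.227, 0.797, 0.56], [0.974, -0.186, -0.13], [0.0, 0.575, -0.818]]
ft_force: [-0.3, 1.4, 0.4]
finger_gap: 0.172
```

```bash
python3 - <<'E'
from h import *
c=cap('wrist','w6.png')
s=manip.get_state();R=np.array(s['tool_rot']);p=np.array(s['ee_pos']);M=np.array([.5174,-.0157,.1394])
print(p,'f tool',R.T@s['ft_force'],'M in tool',R.T@(M-p))
cv2.imwrite('pics/v6.png',cv2.resize(c['img'][150:270,210:350,::-1],(700,600),interpolation=cv2.INTER_CUBIC))
E
```

```text
[ 0.46926123 -0.00276767  0.20823336] f tool [ 0.91577607 -0.77403523  0.52306187] M in tool [-0.00168481  0.00123039  0.08496038]
```

View pics/v6.png

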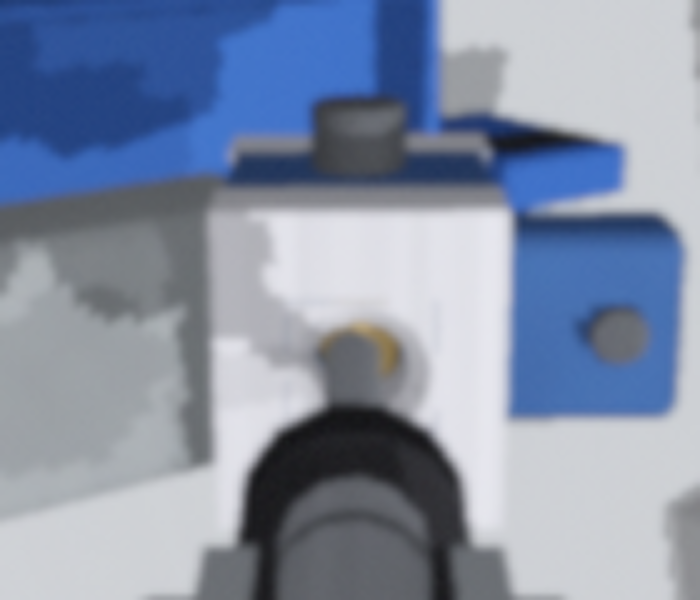

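The nose is just entering the bore, about 1.3 mm left of the brass centre (352 vs 361 in the crop). I correct y by +1.4 mm and press on in small steps.

Request:
move_arm(grip=[1,1,1,1,1], offset=[[0,0.0055,0],[0,0,0.01],[0,0,0.01],[0,0,0.01],[0,0,0]], angular=[[0,0,0],[0,0,0],[0,0,0],[0,0,0],[0,0,0]])

```text
time: 14.95
ee_pos: [0.4741, -0.0041, 0.2024]
tool_rot: [[0.227, 0.798, 0.559], [0.974, -0.186, -0.13], [-0.0, 0.574, -0.819]]
ft_force: [-4.1, 0.3, 2.0]
finger_gap: 0.175
```

Request:
move_arm(grip=[1,1,1,1,1], offset=[[0,0,0.012],[0,0,0.012],[0,0,0.012],[0,0,0.012],[0,0,0]], angular=[[0,0,0],[0,0,0],[0,0,0],[0,0,0],[0,0,0]])

```text
time: 15.45
ee_pos: [0.4812, -0.0057, 0.1919]
tool_rot: [[0.227, 0.798, 0.558], [0.974, -0.186, -0.13], [-0.0, 0.573, -0.82]]
ft_force: [0.6, -0.3, -0.7]
finger_gap: 0.171
```

```bash
python3 - <<'E'
from h import *
s=manip.get_state();R=np.array(s['tool_rot']);p=np.array(s['ee_pos']);M=np.array([.5174,-.0157,.1394])
print(p,'f tool',R.T@s['ft_force'],'M in tool',R.T@(M-p))
E
```

```text
[ 0.48115081 -0.00572404  0.1919311 ] f tool [-0.16810361  0.19356493  0.93835061] M in tool [-0.00146175  0.00069573  0.06457878]
```

Request:
move_arm(grip=[1,1,1,1,1,1], offset=[[0,0,0.012],[0,0,0.012],[0,0,0.012],[0,0,0.012],[0,0,0.012],[0,0,0]], angular=[[0,0,0],[0,0,0],[0,0,0],[0,0,0],[0,0,0],[0,0,0]])

```text
time: 16.05
ee_pos: [0.4894, -0.0077, 0.1797]
tool_rot: [[0.227, 0.798, 0.558], [0.974, -0.186, -0.13], [-0.0, 0.573, -0.82]]
ft_force: [-1.1, 0.1, -1.4]
finger_gap: 0.171
```

```bash
python3 - <<'E'
from h import *
c=cap('wrist','w7.png')
s=manip.get_state();R=np.array(s['tool_rot']);p=np.array(s['ee_pos']);M=np.array([.5174,-.0157,.1394])
print(p,'f tool',R.T@s['ft_force'],'M in tool',R.T@(M-p))
cv2.imwrite('pics/v7.png',cv2.resize(c['img'][130:290,190:380,::-1],(700,589),interpolation=cv2.INTER_CUBIC))
E
```

```text
[ 0.4893659  -0.00764015  0.17986543] f tool [-0.58204358 -1.02016049  1.41013552] M in tool [-0.00146943  0.00068072  0.0498568 ]
```

View pics/v7.png

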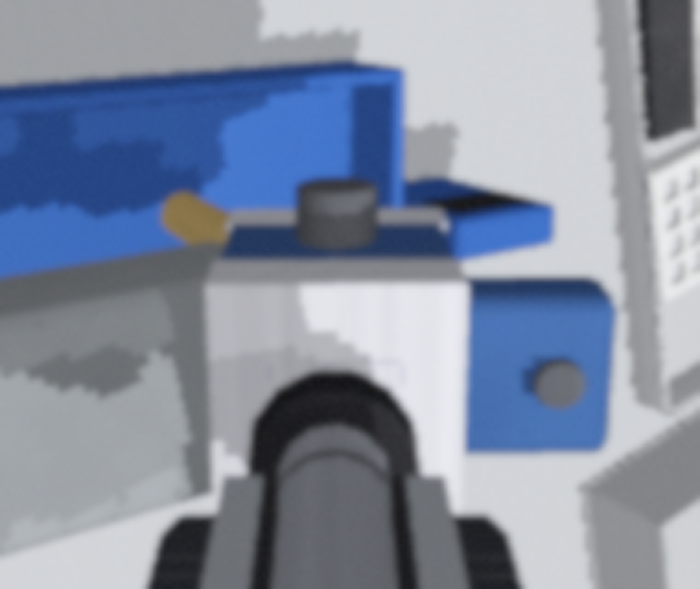

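The brass pin already lies in the tray (seen at crop (195,215)). The collar is still a few mm off the knuckle, so I keep going in small steps.

Request:
move_arm(grip=[1,1,1,1], offset=[[0,0,0.01],[0,0,0.01],[0,0,0.004],[0,0,0]], angular=[[0,0,0],[0,0,0],[0,0,0],[0,0,0]])

```text
time: 16.5
ee_pos: [0.4927, -0.0084, 0.175]
tool_rot: [[0.227, 0.798, 0.558], [0.974, -0.186, -0.13], [-0.0, 0.573, -0.819]]
ft_force: [0.8, -0.8, -1.5]
finger_gap: 0.171
```

Request:
move_arm(grip=[1,1], offset=[[0,0,0.006],[0,0,0]], angular=[[0,0,0],[0,0,0]])

```text
time: 16.7
ee_pos: [0.4936, -0.0086, 0.1739]
tool_rot: [[0.227, 0.798, 0.559], [0.974, -0.186, -0.13], [-0.0, 0.574, -0.819]]
ft_force: [-0.7, 0.4, -1.1]
finger_gap: 0.176
```

Request:
move_arm(grip=[1,1,1], offset=[[0,0,0.004],[0,0,0.004],[0,0,0]], angular=[[0,0,0],[0,0,0],[0,0,0]])

```text
time: 17.0
ee_pos: [0.4938, -0.0087, 0.1737]
tool_rot: [[0.227, 0.797, 0.56], [0.974, -0.186, -0.131], [0.0, 0.575, -0.818]]
ft_force: [-16.6, 3.4, 16.9]
finger_gap: 0.17
```

Request:
move_arm(grip=[1,1,1], offset=[[0,0,0.004],[0,0,0],[0,0,0]], angular=[[0,0,0],[0,0,0],[0,0,0]])

```text
time: 17.3
ee_pos: [0.4938, -0.0088, 0.1737]
tool_rot: [[0.228, 0.796, 0.561], [0.974, -0.186, -0.131], [0.001, 0.576, -0.817]]
ft_force: [-25.2, 6.1, 28.3]
finger_gap: 0.171
```

Collar contact is firm (25 to 38 N along the axis), at the expected depth. I ease off and withdraw.

Request:
move_arm(grip=[1,1,1,1,1,1,1,1,1,1,1,1,1,1], offset=[[0,0,-0.005],[0,0,0],[0,0,-0.02],[0,0,-0.08],[0,0,-0.1],[0,0,-0.12],[0,0,-0.16],[0,0,-0.1],[0,0,0],[0,0,0],[0,0,0],[0,0,0],[0,0,0],[0,0,0]], angular=[[0,0,0],[0,0,0],[0,0,0],[0,0,0],[0,0,0],[0,0,0],[0,0,0],[0,0,0],[0.0583,0,0],[0.0583,0,0],[0.0583,0,0],[0.0583,0,0],[0.0584,0,0],[0,0,0]])

```text
time: 18.7
ee_pos: [0.4164, 0.0095, 0.2909]
tool_rot: [[0.228, 0.974, 0.0], [0.974, -0.228, 0.0], [0.0, 0.0, -1.0]]
ft_force: [0.1, 1.0, -1.6]
finger_gap: 0.171
```

```bash
python3 - <<'E'
from h import *
manip.capture('top');manip.capture('top')
s=manip.get_state();R=np.array(s['tool_rot']);p=np.array(s['ee_pos']);print(p,R,s['ft_force'])
print('shift', R.T@(np.array([.396,.2738,.3047])-p)/.25, 'axis err',np.degrees(R.T@np.cross(R[:,2],[0,0,-1]))/120)
E
```

```text
[0.41356461 0.00995762 0.29071766] [[ 2.27512959e-01  9.73774902e-01  5.42761877e-04]
 [ 9.73774973e-01 -2.27512678e-01 -5.33114989e-04]
 [-3.95648788e-04  6.49818500e-04 -9.99999711e-01]] [ 0.5610089   0.46950019 -2.47401183]
shift [ 1.01168557 -0.30848951 -0.05653012] axis err [0.00031027 0.00018891 0.        ]
```

Request:
move_arm(grip=[1,1,1,1,1,1,1,1,1,1,1], offset=[[0.1686,-0.0514,0],[0.1686,-0.0514,0],[0.1686,-0.0514,0],[0.1686,-0.0514,0],[0.1686,-0.0514,0],[0.1686,-0.0514,0],[0,0,0],[0,0,0.16],[0,0,0.16],[0,0,0.12],[0,0,0]], angular=[[0,0,0],[0,0,0],[0,0,0],[0,0,0],[0,0,0],[0,0,0],[0,0,0],[0,0,0],[0,0,0],[0,0,0],[0,0,0]])

```text
time: 19.9
ee_pos: [0.3924, 0.2713, 0.1781]
tool_rot: [[0.227, 0.974, -0.007], [0.974, -0.227, -0.005], [-0.006, -0.005, -1.0]]
ft_force: [0.3, -0.2, -0.8]
finger_gap: 0.167
```

Request:
move_arm(grip=[1,1], offset=[[0,0,0],[0,0,0]], angular=[[0,0,0],[0,0,0]])

```text
time: 20.1
ee_pos: [0.3968, 0.2743, 0.1835]
tool_rot: [[0.227, 0.974, 0.004], [0.974, -0.227, 0.002], [0.003, 0.003, -1.0]]
ft_force: [0.4, 0.3, -1.2]
finger_gap: 0.167
```

```bash
python3 - <<'E'
from h import *
c=cap('wrist','w8.png')
s=manip.get_state();print(s['ee_pos'],s['ft_force'])
cv2.imwrite('pics/v8.png',cv2.resize(c['img'][130:330,190:380,::-1],(570,600),interpolation=cv2.INTER_CUBIC))
E
```

```text
[0.39690124 0.2743711  0.18350681] [ 0.46087634 -0.16605092 -0.96283301]
```

The picture limit is reached, but the measured pose agrees with the grasp pose to 1 mm, so I lower under force watch.

Request:
move_arm(grip=[1,1,1,1,1,1], offset=[[-0.001,0.003,0.08],[0,0,0.08],[0,0,0.08],[0,0,0.056],[0,0,0],[0,0,0]], angular=[[0,0,0],[0,0,0],[0,0,0],[0,0,0],[0,0,0],[0,0,0]])

```text
time: 20.75
ee_pos: [0.3975, 0.2739, 0.1085]
tool_rot: [[0.227, 0.974, 0.002], [0.974, -0.227, 0.001], [0.002, 0.002, -1.0]]
ft_force: [0.4, -0.6, -0.9]
finger_gap: 0.172
```

Request:
move_arm(grip=[1,1,1,1], offset=[[0,0,0.006],[0,0,0.004],[0,0,0],[0,0,0]], angular=[[0,0,0],[0,0,0],[0,0,0],[0,0,0]])

```text
time: 21.15
ee_pos: [0.3967, 0.2736, 0.1051]
tool_rot: [[0.227, 0.974, 0.001], [0.974, -0.227, 0.0], [0.0, 0.001, -1.0]]
ft_force: [0.1, -0.0, -0.9]
finger_gap: 0.166
```

Request:
move_arm(grip=[0.3,0,-0.5,-1,-1,-1,-1,-1,-1,-1,-1,-1,-1,-1,-1], offset=[[0,0,0],[0,0,0],[0,0,0],[0,0,0],[0,0,0],[0,0,0],[0,0,0],[0,0,0],[0,0,-0.1],[0,0,-0.16],[0,0,-0.16],[0,0,-0.16],[0,0,-0.16],[0,0,0],[0,0,0]], angular=[[0,0,0],[0,0,0],[0,0,0],[0,0,0],[0,0,0],[0,0,0],[0,0,0],[0,0,0],[0,0,0],[0,0,0],[0,0,0],[0,0,0],[0,0,0],[0,0,0],[0,0,0]])

```text
time: 22.65
ee_pos: [0.3967, 0.2735, 0.2903]
tool_rot: [[0.227, 0.974, 0.001], [0.974, -0.227, 0.001], [0.001, 0.001, -1.0]]
ft_force: [-0.6, -0.3, 0.2]
finger_gap: 1.002
```

```bash
python3 - <<'E'
from h import *
c=cap('wrist','w9.png');T=cap('top','t9.png');S=cap('scene','s9.png')
s=manip.get_state();print(s['time'],s['ee_pos'],s['ft_force'],s['finger_gap'])
# punch: bright shank end and dark collar in wrist view
g=cv2.cvtColor(c['img'],cv2.COLOR_RGB2GRAY)
P=np.array([.3967,.2737]);print('pred end',proj(c,[*P,.142]),'collar',proj(c,[*P,.072]))
W=g[150:260,230:335]
for nm,m in(('collar dark',(W<45)),):
  n,l,st,ce=cv2.connectedComponentsWithStats(m.astype(np.uint8))
  for i in range(1,n):
    if st[i,4]>20: print(nm,st[i],ce[i]+[230,150])
# same shank/scene patch before vs after
b=cv2.imread('pics/scene0.png').astype(int);a=S['img'][:,:,::-1].astype(int)
print('scene diff at punch/stand',np.abs(a-b)[230:300,215:255].mean(),'pad',np.abs(a-b)[285:320,155:210].mean())
# brass in tray
for nm,k in(('top',T),('scene',S),('wrist',c)):
  h=cv2.cvtColor(k['img'],cv2.COLOR_RGB2HSV);m=cv2.inRange(h,(12,90,70),(28,255,255))
  n,l,st,ce=cv2.connectedComponentsWithStats(m)
  for i in range(1,n):
    if st[i,4]>8:
      X=onz(k,*ce[i],.012)
      if abs(X[0]-.552)<.12 and abs(X[1]+.025)<.12: print(nm,st[i],X)
E
```

```text
22.8 [0.39583932 0.27299893 0.28816419] [ 0.65205441 -0.0722847  -0.55179199] 0.9999167847426484
pred end [280.79221312 201.29353735] collar [280.61200108 183.61410573]
collar dark [ 41  21  20  13 109] [282.00917431 175.05504587]
scene diff at punch/stand 9.381904761904762 pad 26.721212121212123
scene [237 218  21  22 239] [0.58075368 0.0842818  0.012     ]
wrist [ 410  258   54   49 1883] [0.57436407 0.08018322 0.012     ]
```

Request:
move_arm(grip=[-1,-1,-1,-1,-1,-1,-1,-1,-1,-1,-1], offset=[[0,0,-0.16],[0,0,-0.16],[-0.17,0.08,0],[-0.17,0.08,0],[-0.17,0.08,0],[-0.17,0.08,0],[-0.17,0.08,0],[-0.17,0.08,0],[-0.17,0.08,0],[0,0,0],[0,0,0]], angular=[[0,0,0],[0,0,0],[0,0,0],[0,0,0],[0,0,0],[0,0,0],[0,0,0],[0,0,0],[0,0,0],[0,0,0],[0,0,0]])

```text
time: 23.9
ee_pos: [0.4651, -0.0487, 0.3683]
tool_rot: [[0.23, 0.973, -0.003], [0.973, -0.23, 0.001], [0.0, -0.003, -1.0]]
ft_force: [-0.4, 0.7, -0.8]
finger_gap: 0.996
```

```bash
python3 - <<'E'
from h import *
manip.capture('top')
c=cap('wrist','w10.png');T=cap('top','t10.png');S=cap('scene','s10.png')
s=manip.get_state();print(s['time'],s['ee_pos'])
fx=np.array([.9736,-.2284]);fy=np.array([.2284,.9736]);h=cv2.cvtColor(c['img'],cv2.COLOR_RGB2HSV)
m=cv2.inRange(h,(105,120,40),(130,255,255));n,l,st,ce=cv2.connectedComponentsWithStats(m)
for i in range(1,n):
  if st[i,4]>200:
    p=np.array([onz(c,u,v,.026)[:2] for v,u in np.argwhere(l==i)]);print('blue',st[i,4],(p@fx).min(),(p@fx).max(),(p@fy).min(),(p@fy).max())
for nm,k in(('w10',c),('top',T),('scene',S)):
  h=cv2.cvtColor(k['img'],cv2.COLOR_RGB2HSV);m=cv2.inRange(h,(16,90,70),(30,255,255));n,l,st,ce=cv2.connectedComponentsWithStats(m)
  for i in range(1,n):
    if st[i,4]>8:
      X=onz(k,*ce[i],.012)[:2]
      if abs(X[0]-.55)<.15 and abs(X[1]+.025)<.1: print(nm,st[i],X@fx,X@fy)
D=np.array([.552,-.0249]);print('drop fx,fy',D@fx,D@fy)
for f,a in(('top0',T),('scene0',S)):
  b=cv2.imread(f'pics/{f}.png')[:,:,::-1].astype(int);d=np.abs(a['img'].astype(int)-b).mean(2)
  for nm,(u0,u1,v0,v1) in {'pad':(108,152,255,285),'stand':(178,212,245,285),'loupe':(335,355,248,268),'mag':(380,450,138,168)}.items():
    if f=='top0':print(nm,d[v0:v1,u0:u1].mean(),a['img'][v0:v1,u0:u1].mean((0,1)))
  if f=='scene0':print('scene pad',d[285:320,155:210].mean(),'stand',d[235:290,215:255].mean())
E
```

```text
24.1 [ 0.46509297 -0.04674459  0.3694914 ]
blue 3465 0.4696689775172423 0.65066905543724 0.06033265199633764 0.14297414786386614
drop fx,fy 0.5431143600000001 0.10183416000000002
pad 5.629545454545455 [164.34545455 161.78181818 160.47651515]
stand 5.5397058823529415 [111.66985294 111.27794118 114.47058824]
loupe 39.63916666666667 [103.555  116.32   100.7425]
mag 4.998095238095238 [137.48571429 136.8547619  136.91285714]
scene pad 0.9288311688311688 stand 12.432575757575759
```

```bash
python3 - <<'E'
from h import *
i7=cv2.imread('pics/w7.png');h=cv2.cvtColor(i7,cv2.COLOR_BGR2HSV)
u,v=190+195/3.684,130+215/3.684;print(u,v,h[int(v),int(u)])
K=cap('wrist');H=np.array(manip.capture('wrist')['hand_eye'])
R=np.array([[.227,.798,.558],[.974,-.186,-.13],[0,.573,-.82]]);U,_,V=np.linalg.svd(R);R=U@V;p=np.array([.48937,-.00764,.17987])
Rw=R@H[:3,:3];c=dict(K=K['K'],R=Rw.T,t=-Rw.T@(R@H[:3,3]+p),o=R@H[:3,3]+p)
fx=np.array([.9736,-.2284]);fy=np.array([.2284,.9736])
for q in((165,195),(185,195),(195,215),(230,225),(215,243)):
  X=onz(c,190+q[0]/3.684,130+q[1]/3.684,.012)[:2];print('w7 pin',q,X@fx-.543,X@fy-.102)
# current view: brass-ish pixels
h=cv2.cvtColor(K['img'],cv2.COLOR_RGB2HSV);m=cv2.inRange(h,(12,50,50),(35,255,255));n,l,st,ce=cv2.connectedComponentsWithStats(m)
for i in range(1,n):
  if st[i,4]>5: X=onz(K,*ce[i],.012)[:2];print(st[i],X@fx-.543,X@fy-.102)
for nm,X in(('knuckle',[.53,-.02,.12]),('tray',[.552,-.025,.01])):print(nm,proj(K,X))
for f,X in(('loupe',[.37,-.15,.016]),):print(f,proj(K,X))
E
```

```text
242.93159609120522 188.3604777415852 [ 21 119 137]
w7 pin (165, 195) -2.3102964142873716e-06 0.012776054232233366
w7 pin (185, 195) 0.005686027705534613 0.012063024513543769
w7 pin (195, 215) 0.00838534184462525 0.006451993011160326
w7 pin (230, 225) 0.018724671122111625 0.0023471975546058704
w7 pin (215, 243) 0.014052506826255917 -0.0018646100699424156
[ 295    0   56   58 2011] -0.027112028293832635 0.13586739635792405
knuckle [332.16996783 141.92849335]
tray [336.53648581 134.21563845]
loupe [236.49713225 240.88377783]
```

```bash
python3 -c "
from workcell import manip
print(manip.job_done())"
```

```text
the job is handed in; nothing more can be done
None
```

I handed the job in at about 24 s of the 61 s allowed; no verdict is reported. The tray is under the hinge, the pin is driven out into it, and the punch is back in its stand and released.

**What the checks showed**
- **Tray:** its last measured position is within about 2 mm of drop_point, with the tab pointing away from the pedestal.
- **Pin:** seen once lying in the tray, about 1–2 cm from its middle. In the last views it was hidden, so I did not confirm where it finally rests.
- **Punch drive:** the collar pressed on the hinge at the expected depth for several tenths of a second. The wrist force was first about 24 N, then 38 N. That is more than the 10 N asked for, but under the 60 N limit.
- **Punch in stand:** released within about 1 mm of where I picked it up. The top view matches the starting picture there, apart from small differences of the same size as elsewhere.
- **Bystanders:** the note pad and magazine look unmoved in the top view.

**Checks that failed or disagreed**
- **Loupe:** it differed from the starting picture in the final top view, probably because the arm was covering it. It looked undisturbed in the wrist view after the tray was placed.
- **Stand in the scene camera:** this patch also differed slightly, which I put down to the arm's shadow or body.
- **Picture limit:** I hit the 12-picture limit before the punch went back, so that step was checked only by pose, force and pixel values.

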